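Load the soak-test nest and clip on the sensors

TASK

Load the test nest for a soak test: draw its hold-down carriage fully back, seat every lugged steel block flat in a pocket of its own with the lug pointing out over the front (the side away from the carriage), and push the carriage fully home over them. Then squeeze open a sprung sensor clip for each block and let it close on that block's lug, level, in line with the lug and well onto it; a clip left over may lie anywhere, and leave the other things on the bench where they are.

Things in the scene. Friction and masses are not known exactly. Their poses are not given: they have to be found in the camera images.
- pocket_1 (a point): centre of the floor (10 mm above the bench) of pocket 1 of the fixed aluminium test nest (deck 115 x 310 mm). x points from the nest's front (robot side) to its back, y along the row of three dark-walled pockets, 85 mm apart (1 leftmost, 3 rightmost). Each is 48 mm (x) by 40 mm (y) inside, its walls 6 mm thick and 8 mm high. The deck's front edge is 32 mm in front of the pocket centres
- pocket_2 (a point): centre of the floor of pocket 2 of the nest, axes the same
- pocket_3 (a point): centre of the floor of pocket 3 of the nest, axes the same
- carriage (a joint): hold-down carriage of the nest, a 16 mm wide bar bridging the nest on two side rails, underside 39 mm above the bench: 0 = home at the front stops (bar over the rear of the pockets, 3 mm above seated blocks), 0.040 = drawn fully back (+x, away from the robot) at the rear stops, pockets clear. Slides along the nest's x with about 2.5 N friction, stays where left
- carriage_grip (a point): centre of the black upright grip on the middle of the carriage bar: 12 mm thick (nest's x), 34 mm long (nest's y), 28 mm high (14 mm above and below this point; the top of the bar, 49 mm above the bench, is 13 mm below it)
- block_1: steel test block (may be absent), 280 g: body 44 mm (x) x 36 mm (y) x 26 mm high, origin at the centre of this body, 13 mm above its underside, z up. An upright lug, a 5 mm thick plate square to y, stands out 26 mm from the middle of its -x end (to x = -48 mm), from 12 to 38 mm above the block's underside
- block_1_lug (a point): middle of the clipping place on the lug of block 1: 38 mm from the block's centre on its -x side (10 mm short of the lug's free end), at the lug's mid-height, 25 mm above the underside
- block_2: another such block (may be absent). Mind the furniture: a fixed grey box 134 mm high stands at the left rear (x 0.57 to 0.79 m, y 0.03 to 0.26 m), a carton 202 mm high left of y = 0.36 m
- block_2_lug (a point): middle of the clipping place on the lug of block 2: 38 mm from the block's centre on its -x side (10 mm short of the lug's free end), at the lug's mid-height, 25 mm above the underside
- block_3: another such block (may be absent)
- block_3_lug (a point): middle of the clipping place on the lug of block 3: 38 mm from the block's centre on its -x side (10 mm short of the lug's free end), at the lug's mid-height, 25 mm above the underside
- clip_1: sprung sensor clip like a clothes peg, lying flat, 44 g, 18 mm high (a 24 x 16 mm pod stands 7 mm higher over the pivot). Origin on the upright pivot, half-way up the 18 mm; x along the clip: jaws to x = +28 mm, black handles to x = -41 mm. Shut, the handles spread to 50 mm over their ends; squeezed to their stop (12 N) they are parallel, 24 mm over all. Squeeze at about x = -27 mm
- clip_1_jaws (a point): midway between the jaw pads (10 mm long, 18 mm high) of clip 1, 23 mm in front of its pivot (+x); fully squeezed, the jaws gape 15 to 20 mm sideways (y); let go, they pinch a 5 mm lug with about 8 N
- clip_2: another such clip
- clip_2_jaws (a point): midway between the jaw pads (10 mm long, 18 mm high) of clip 2, 23 mm in front of its pivot (+x)
- clip_3: another such clip
- clip_3_jaws (a point): midway between the jaw pads (10 mm long, 18 mm high) of clip 3, 23 mm in front of its pivot (+x)
- tweezers: bystander: steel tweezers lying, 128 mm
- flux_tin: bystander: round tin with yellow lid, 58 mm
- nut_m16: bystander: hexagon nut, 28 mm
- hex_key: bystander: black hex key lying flat, 76 mm
- bearing: bystander: ball bearing lying flat, 37 mm
- solder_spool: bystander: solder wire spool, 61 mm
- glue_bottle: bystander: white dropper bottle with yellow tip, 102 mm tall

How it is judged:
By the outcome, as a careful person would: the job done as asked, in the order asked, and still so for the second after the job is handed in, with the robot touching nothing.
Of block_1, block_2, block_3 only 2 to 3 are there at a start; the rules pass over those that are not, and their reading is None.
At some moment in a run one of block_1, block_2, block_3, clip_1, clip_2, clip_3 may be knocked a few centimetres aside while the robot is not near it.
Once in a run the grip may slacken for a moment while it holds something.
It also fails if it takes over 210 s, if anything falls off the work surface, if the arm or the gripper's body presses on something with over 40 N, if the wrist force passes 120 N, or if a joint passes its speed limit or range.

ROBOT

A 6-joint arm with a two-finger parallel gripper is mounted at the origin on a cart in front of the work surface, level with it; the furniture and walls round the work are solid. World frame = base frame: x ahead of the robot, y to its left, z up, the work surface at z = 0. Lengths are in mm, angles in degrees, forces in N, time in s.
With the tool pointing down it reaches from about 325 to 925 mm from the base axis. Payload 3.1 kg.
Tool frame: the origin (TCP) lies at the very end of the fingers, on their centre line; the grasp point (between the pads) lies grasp_offset behind it (grasp_offset is the distance from the TCP to the grasp point, in mm); z points along the fingers, x is the direction in which the jaws open and shut, and the axes are right-handed (so a half turn about z gives the same grasp; the last joint's range is limited). The gripper opens to 85 mm and grips with 20 to 120 N. Pads are 22 mm wide; open, the fingers measure 114 mm over their backs; the gripper's body (76 mm by 85 mm) begins 54 mm behind the grasp point. The pads swing forward as they close: fully open they stand 13 mm farther back than shut.
Start: joints at [69.259, 12.427, 92.441, -0, 75.132, -6.429], TCP at [154.487, 605.618, 231.3] pointing down, gripper open.
Joint ranges: [-157.48, 157.48], [-44.54, 120.13], [17.64, 146.25], [-64.5, 244.5], [7.68, 150.69], [-147.95, 147.95]. Speed limits (degrees/s): [159.86, 159.86, 180, 180, 180, 180].

INTERFACE

Orientations are given as [roll, pitch, yaw] about the fixed x, y, z axes, in that order (R = Rz(yaw) Ry(pitch) Rx(roll)).
In Python, from station import * gives the robot as it stands. Calls block until the motion is done:
- goto(position, orientation): joint-space move of the TCP to a pose.
- move_l(position, attitude=None, speed=150): straight line of the TCP; attitude=None keeps the orientation; speed is the mean speed in mm/s.
- move_j(angles): joint-space move.
- grip(opening, squeeze=None): finger opening in mm; squeeze is the grip in N (None keeps the last); returns when the fingers have stopped.
- wait(seconds).
- solve_ik(position, orientation): joint angles nearest the present ones, or None.
- get_obs(): the state.
- get_image(name): name is "scene" or "top" or "wrist"; returns the picture (400x640x3 uint8, red, green, blue); there is no depth.
- get_calibration(name): a dict with "fx", "fy", "cx", "cy" (pixels), "R" (3x3) and "t" (3): a world point X has camera coordinates R X + t; the wrist camera has in their place "mount" (4x4, takes a point from camera to tool coordinates, whose origin is the TCP and whose axes are the tool frame's). Camera axes: x right, y down, z forward; pixel columns grow to the right and rows downward; lengths in mm; the calibration is good to about 2 mm. The wrist camera is an equidistant fisheye: a pixel r from the principal point sees the ray r / f radians off the axis. A picture is of the moment at which its call begins: read the wrist's pose just before it. get_calibration takes no time and is no camera call.
A pose or a line that the arm cannot do raises Unreachable and nothing moves.
- sign_off(): hands the job in, once; it reports no verdict.
Trained networks look in the newest picture that a camera, given by its name, has taken for a name from the list of things; names that differ only in an ending like _2 or _b are one class to them, and where a whole thing is asked for, a point or a joint stands for the part that bears it (a point fixed in the world has none). Each returns a list of dicts, best first, with "score" (0 to 1); they miss things now and then, are a little off and sometimes report something else, mostly with a low value. They report only what shows in the picture. A call takes as long as a camera call.
- spot_in(name, camera): "extent" ([centre column, centre row, width, height] in pixels, round what is visible of it).
- regions_of(name, camera): "region" (400x640 bool, what is visible of it) and "extent" ([centre column, centre row, width, height] in pixels, round what is visible of it).
The state is a dict: "t": time; "joint_pos": joint angles; "qvel": joint speeds; "effort": joint torques, N m; "tcp_pos": TCP position; "ee_rot": TCP orientation; "wrist_force": force on the tool from outside, world axes, zero at the start; "moment": the same for the moment, N m; "grip_width": finger opening in mm.
Only numpy, scipy, OpenCV 4.12 (cv2) and the standard library are available. Lean on these libraries where they do the work, as an engineer would, in place of code of your own. Each camera call takes 0.05 s, during which the arm holds its last target. There are 200 camera calls.

## Working session

There is one attempt and no reset: what is moved stays moved. The work goes in short steps, each a Python script; the robot and the scene stay as the last script left them, time stands still between calls to the robot, and variables do not carry over. Pictures are saved under pics/ and viewed, about 12 in all and at most 16, crops included, and the job is handed in when it is done.

```bash
mkdir -p pics; ls
python3 - <<'E'
from station import *
import cv2,json
o=get_obs(); print(o)
for c in("top","scene"):
    im=get_image(c); cv2.imwrite(f"pics/{c}0.png",im[:,:,::-1]); print(c,get_calibration(c))
    for n in("block_1","clip_1","carriage_grip"):
        print(n,[(round(d['score'],2),[round(float(v)) for v in d['extent']]) for d in spot_in(n,c)])
print(get_calibration("wrist"))
try: print(grasp_offset)
except Exception as e: print(e)
E
```

```text
pics
{'t': 0.0, 'joint_pos': array([ 6.92582590e+01,  1.24764925e+01,  9.25296410e+01, -2.51837933e-03,
        7.51317902e+01, -6.42683601e+00]), 'qvel': array([-0.15197291, -0.07398457,  0.08350402, -0.0191109 , -0.02871127,
        0.04728564]), 'effort': array([-1.19713157e-03, -3.96855497e+01, -3.03852010e+01, -2.55329551e-04,
        9.86870175e-03,  7.41828529e-06]), 'tcp_pos': array([154.21102424, 604.82655301, 229.96054848]), 'ee_rot': array([-1.79986979e+02,  1.37329204e-01,  7.56857597e+01]), 'wrist_force': array([ 0.71008042, -1.0439291 , -0.2584611 ]), 'moment': array([ 0.02746896,  0.01735779, -0.00745375]), 'grip_width': 85.82915288008374}
top {'fx': 432.8946513843922, 'fy': 432.8946513843922, 'cx': 311.5205832284847, 'cy': 208.1194044798308, 'R': array([[-0.01240138, -0.99988731,  0.00846028],
       [-0.99301146,  0.01132213, -0.11747359],
       [ 0.11736456, -0.00985799, -0.99303997]]), 't': array([-144.12254729,  508.65814962, 1284.37861237])}
block_1 [(0.64, [209, 214, 17, 24]), (0.46, [402, 216, 19, 17]), (0.45, [274, 241, 11, 21]), (0.15, [404, 179, 16, 8])]
cl
[... 452 characters left out ...]
, 15]), (0.76, [257, 181, 24, 11]), (0.61, [400, 266, 19, 23])]
clip_1 [(0.74, [232, 186, 19, 14]), (0.67, [329, 260, 20, 18]), (0.44, [255, 199, 17, 14])]
carriage_grip [(0.81, [366, 208, 75, 45]), (0.32, [454, 240, 25, 16])]
{'fx': 309.70691628693146, 'fy': 309.70691628693146, 'cx': 320.4930608220862, 'cy': 200.25331565350652, 'mount': array([[ 9.99999043e-01,  6.67764959e-04,  1.21145682e-03,
         2.71579378e-01],
       [-9.71190638e-04,  9.62549009e-01,  2.71105997e-01,
        -6.82051725e+01],
       [-9.85051479e-04, -2.71106914e-01,  9.62548737e-01,
        -1.41443967e+02],
       [ 0.00000000e+00,  0.00000000e+00,  0.00000000e+00,
         1.00000000e+00]])}
18.700000000000003
```

Run:
```python
import cv2
a=cv2.imread("pics/top0.png"); cv2.imwrite("pics/top0c.png",cv2.resize(a[130:300,170:440],None,fx=2.96,fy=2.96,interpolation=cv2.INTER_CUBIC))
a=cv2.imread("pics/scene0.png"); cv2.imwrite("pics/scene0c.png",cv2.resize(a[130:320,200:490],None,fx=2.75,fy=2.75,interpolation=cv2.INTER_CUBIC))
```

```text
(no output)
```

View pics/top0c.png

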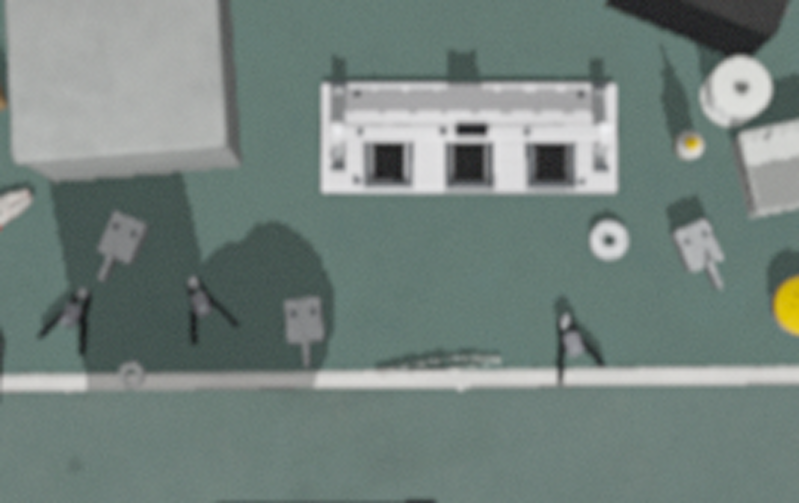

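View pics/scene0c.png

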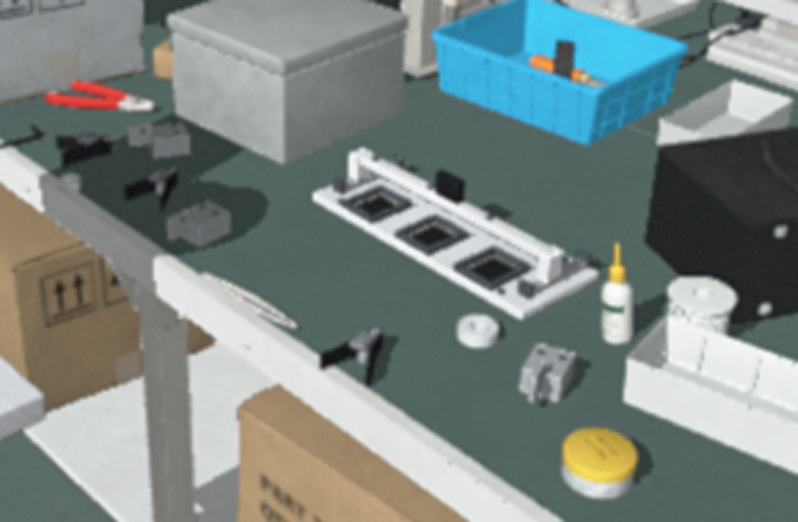

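```bash
cat > h.py <<'E'
from station import *
import numpy as np, cv2
from scipy.spatial.transform import Rotation as Ro
def fixed_px(cam,u,v,z):
    c=get_calibration(cam);R=np.array(c["R"]);t=np.array(c["t"])
    d=R.T@np.array([(u-c["cx"])/c["fx"],(v-c["cy"])/c["fy"],1.]);o=-R.T@t
    return (o+d*(z-o[2])/d[2])[:2]
def wpose():
    s=get_obs();T=np.eye(4);T[:3,:3]=Ro.from_euler("xyz",s["ee_rot"],degrees=True).as_matrix();T[:3,3]=s["tcp_pos"]
    return T@np.array(get_calibration("wrist")["mount"])
def w_px(T,uv,z):
    "wrist pixels (N,2) -> world xy on plane z"
    c=get_calibration("wrist");p=(np.atleast_2d(uv)-[c["cx"],c["cy"]])/c["fx"];r=np.linalg.norm(p,axis=1)+1e-9
    d=np.c_[p*(np.sin(r)/r)[:,None],np.cos(r)]@T[:3,:3].T
    return T[:2,3]+d[:,:2]*((z-T[2,3])/d[:,2])[:,None]
def w_proj(T,X):
    c=get_calibration("wrist");q=(np.atleast_2d(X)-T[:3,3])@T[:3,:3];n=np.linalg.norm(q[:,:2],axis=1)+1e-9
    return q[:,:2]/n[:,None]*np.arctan2(n,q[:,2])[:,None]*c["fx"]+[c["cx"],c["cy"]]
def ortho(im,T,c,z,half=(60,60),s=4,M=None):
    "map-like view on plane z: up = +x, left = +y, s px/mm, centre c"
    h,w=int(2*half[0]*s),int(2*half[1]*s);j,i=np.meshgrid(np.arange(w),np.arange(h))
    X=np.c_[(c[0]+half[0]-i/s).ravel(),(c[1]+half[1]-j/s).ravel(),np.full(w*h,z)]
    p=w_proj(T,X).astype(np.float32).reshape(h,w,2)
    return cv2.remap(im,p[...,0],p[...,1],cv2.INTER_LINEAR)
def down(yaw): return [180,0,yaw]
def look():
    T=wpose();return get_image("wrist"),T
E
python3 - <<'E'
from h import *
for n,(u,v),z in [("blkA",(120,240),26),("blkB",(305,318),26),("blkC",(698,245),26),("clipA",(70,310),18),("clipB",(203,300),18),("clipC",(571,340),18),("p1",(388,163),10),("p2",(470,163),10),("p3",(551,163),10),("grip",(471,128),76),("tweez",(440,360),0),("bearing",(608,240),8),("nut",(131,375),10),("edge",(400,385),0),("boxcorner",(240,165),134)]:
    print(n,fixed_px("top",170+u/2.96,130+v/2.96,z).round())
print(get_calibration("top")["R"])
print([ (y,solve_ik([420,0,250],down(y)).round(0)) if solve_ik([420,0,250],down(y)) is not None else y for y in (-90,0,90,180)])
E
```

```text
blkA [502. 157.]
blkB [420. -33.]
blkC [ 490. -438.]
clipA [431. 209.]
clipB [440.  73.]
clipC [ 394. -305.]
p1 [ 582. -119.]
p2 [ 581. -205.]
p3 [ 580. -290.]
grip [ 605. -203.]
tweez [ 376. -171.]
bearing [ 498. -348.]
nut [364. 147.]
edge [ 350. -129.]
boxcorner [560.  20.]
[[-0.01240138 -0.99988731  0.00846028]
 [-0.99301146  0.01132213 -0.11747359]
 [ 0.11736456 -0.00985799 -0.99303997]]
[(-90, array([-10., -15., 117.,  -0.,  78.,  80.])), (0, array([-10., -15., 117.,  -0.,  78., -10.])), (90, array([ -10.,  -15.,  117.,    0.,   78., -100.])), 180]
```

Run:
```python
from h import *
p=get_obs()["tcp_pos"]
move_l([p[0],p[1],330])
goto([540,-205,260],down(90)); move_l([540,-205,150])
im,T=look(); print(T[:3,3])
cv2.imwrite("pics/nest_raw.png",im[:,:,::-1])
a=ortho(im,T,(585,-205),10,(70,170),2.3)
cv2.imwrite("pics/nest.png",a[:,:,::-1]); print(a.shape, get_obs()["tcp_pos"],get_obs()["ee_rot"])
np.savez("nest.npz",im=im,T=T)
```

```text
[ 472.40121774 -205.12026267  292.32692198]
(322, 781, 3) [ 541.11542139 -205.49047726  151.52486125] [1.79855011e+02 7.57737382e-02 9.00100044e+01]
```

View pics/nest.png

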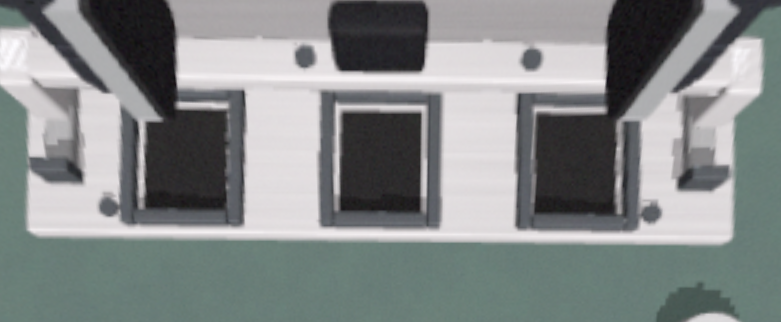

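```bash
cat > fit.py <<'E'
from h import *
from scipy.optimize import differential_evolution
d=np.load("nest.npz");im,T=d["im"],d["T"]
g=cv2.GaussianBlur(cv2.cvtColor(im,cv2.COLOR_RGB2GRAY),(0,0),1.0).astype(np.float32)
G=np.hypot(cv2.Sobel(g,cv2.CV_32F,1,0),cv2.Sobel(g,cv2.CV_32F,0,1)); G=np.minimum(G,120)
def seg(a,b): return np.linspace(a,b,40)
P=[]
for k in(-1,0,1):
    y=85*k; 
    r=lambda hx,hy,z:[[-hx,y-hy,z],[hx,y-hy,z],[hx,y+hy,z],[-hx,y+hy,z]]
    o=r(30,26,8);i=r(24,20,8);f=r(24,20,0);b=r(30,26,0)
    P+=[seg(i[0],i[1])[:25],seg(i[2],i[3])[15:],seg(i[3],i[0]),seg(b[3],b[0])]
    if k==0: P+=[seg(f[1],f[2]),seg(i[1],i[2])]
P+=[seg([-32,-150,-10],[-32,150,-10])]*2
P=np.concatenate(P)
def W(q):
    c,s=np.cos(q[2]),np.sin(q[2]);X=P@np.array([[c,s,0],[-s,c,0],[0,0,1]]);return X+[q[0],q[1],10+q[3]]
def cost(q):
    p=w_proj(T,W(q)).astype(np.float32)
    return -cv2.remap(G,p[:,:1],p[:,1:],cv2.INTER_LINEAR,borderMode=cv2.BORDER_CONSTANT).mean()
r=differential_evolution(cost,[(575,592),(-210,-195),(-.04,.04),(-5,5)],seed=1,tol=1e-6,maxiter=200)
q=r.x;print("nest x,y,yaw,dz",q[:2].round(1),np.degrees(q[2]).round(2),q[3].round(1),r.fun,cost([q[0]+2,*q[1:]]),cost([q[0],q[1]+2,*q[2:]]))
np.save("nest.npy",q)
E
python3 fit.py
```

```text
Traceback (most recent call last):
  File "fit.py", line 21, in <module>
    r=differential_evolution(cost,[(575,592),(-210,-195),(-.04,.04),(-5,5)],seed=1,tol=1e-6,maxiter=200)
  File "fit.py", line 19, in cost
    p=w_proj(T,W(q)).astype(np.float32)
      ~~~~~~^^^^^^^^
  File "h.py", line 17, in w_proj
    c=get_calibration("wrist");q=(np.atleast_2d(X)-T[:3,3])@T[:3,:3];n=np.linalg.norm(q[:,:2],axis=1)+1e-9
ValueError: time passes only in moves, steps and waits
```

```bash
sed -i 's/^def fixed_px/WC=get_calibration("wrist")\n&/; s/c=get_calibration("wrist");/c=WC;/; s/get_calibration("wrist")\["mount"\]/WC["mount"]/' h.py; python3 fit.py
```

```text
nest x,y,yaw,dz [ 584.6 -200.6] -0.81 2.5 -111.18669128417969 -89.12556 -98.18003
```

```bash
cat >> h.py <<'E'
NX,NY,NA=584.6,-200.6,-0.81
_c,_s=np.cos(np.radians(NA)),np.sin(np.radians(NA))
def nest(a,b): return np.array([NX+_c*a-_s*b,NY+_s*a+_c*b])
def F(): 
    return np.mean([get_obs()["wrist_force"]],axis=0)
def st(msg=""):
    s=get_obs();print(msg,"t%.1f"%s["t"],s["tcp_pos"].round(1),s["ee_rot"].round(1),"F",s["wrist_force"].round(1),"w%.1f"%s["grip_width"])
E
python3 - <<'E'
from h import *
g=nest(25,0)
grip(50,30); 
goto([*g,150],down(NA)); move_l([*g,54],speed=80); st("at")
grip(0,40); st("gripped")
wait(.2); f0=F()
x0=get_obs()["tcp_pos"][:2]; d=np.array([_c,_s])
for k in range(1,13):
    tgt=x0+d*4*k
    move_l([*tgt,54],speed=60); s=get_obs(); f=(s["wrist_force"]-f0)[:2]@d
    print(4*k,round(float((s["tcp_pos"][:2]-x0)@d),1),round(float(f),1))
    if f<-14: break
st("end")
grip(50); st(); move_l([*get_obs()["tcp_pos"][:2],150]); st()
E
```

```text
at t8.5 [ 610.3 -201.2   54.9] [ 1.8e+02 -1.0e-01 -8.0e-01] F [-0.8 -0.4 -1.1] w50.1
gripped t9.0 [ 609.6 -201.    54.6] [180.    0.   -0.8] F [-2.4  0.2  3.4] w11.4Traceback (most recent call last):
  File "<stdin>", line 7, in <module>
NameError: name '_c' is not defined
```

```bash
sed -i 's/\b_c\b/CA/g; s/\b_s\b/SA/g' h.py
python3 - <<'E'
from h import *
f0=F()
x0=get_obs()["tcp_pos"][:2]; d=np.array([CA,SA])
for k in range(1,13):
    tgt=x0+d*4*k
    move_l([*tgt,54],speed=60); s=get_obs(); f=(s["wrist_force"]-f0)[:2]@d
    print(4*k,round(float((s["tcp_pos"][:2]-x0)@d),1),round(float(f),1))
    if f<-14: break
st("end")
grip(50); st(); move_l([*get_obs()["tcp_pos"][:2],150]); st()
E
```

```text
4 4.7 2.0
8 8.7 2.1
12 12.7 2.8
16 16.7 2.0
20 20.7 2.1
24 24.7 1.1
28 28.7 2.0
32 29.5 -6.8
36 29.4 -17.5
end t11.4 [ 639.1 -201.4   54.5] [-179.9    0.9   -0.8] F [-20.3   1.9  19.4] w11.0
 t11.9 [ 645.8 -201.5   53.5] [-180.    -0.    -0.8] F [ 0.  -1.3 -0.1] w50.3
 t12.7 [ 645.  -201.2  149. ] [-1.8e+02  1.0e-01 -8.0e-01] F [ 0.2  1.1 -1.1] w49.9
```

Run:
```python
from h import *
V=[]
for i,(c,oc) in enumerate([((450,-385),(445,-375)),((440,25),(430,20)),((460,185),(465,180))]):
    q=get_obs()["tcp_pos"]; 
    if q[2]<180: move_l([q[0],q[1],200],speed=300)
    goto([*c,200],down(90)); move_l([*c,160],speed=150); wait(.2)
    im,T=look(); np.savez(f"look{i}.npz",im=im,T=T)
    for n in("block_1","clip_1","block_1_lug"):
        for r in regions_of(n,"wrist"):
            if r["score"]<.3: continue
            v,u=np.nonzero(r["region"]); xy=w_px(T,np.c_[u,v],20).mean(0)
            print(i,n,round(r["score"],2),[round(float(e)) for e in r["extent"]],xy.round(),len(u))
    V.append(ortho(im,T,oc,18,(80,100),2))
    st()
cv2.imwrite("pics/objs.png",cv2.resize(np.hstack([V[2],V[1],V[0]]),None,fx=.667,fy=.667,interpolation=cv2.INTER_AREA)[:,:,::-1])
```

```text
0 block_1 0.73 [597, 158, 35, 55] [409. -35.] 1319
0 block_1 0.67 [271, 217, 51, 65] [ 483. -435.] 2011
0 block_1 0.59 [636, 224, 9, 22] [503. 113.] 114
0 clip_1 0.81 [397, 123, 49, 69] [ 389. -306.] 1342
0 clip_1 0.7 [627, 180, 19, 50] [429.  60.] 650
0 clip_1 0.56 [220, 355, 0, 5] [ 670. -518.] 20
0 block_1_lug 0.78 [268, 219, 52, 67] [ 483. -435.] 2041
 t15.5 [ 450.3 -385.4  160.8] [1.799e+02 1.000e-01 9.000e+01] F [-0.6  0.4  0. ] w49.9
1 block_1 0.93 [265, 154, 47, 77] [413. -27.] 2260
1 block_1 0.69 [447, 239, 57, 61] [497. 159.] 2004
1 block_1 0.69 [145, 339, 156, 54] [ 658. -256.] 889
1 block_1 0.68 [17, 220, 34, 39] [ 482. -429.] 860
1 clip_1 0.82 [499, 170, 47, 63] [421. 204.] 1305
1 clip_1 0.82 [364, 174, 49, 73] [431.  76.] 1108
1 clip_1 0.57 [53, 147, 28, 55] [ 386. -291.] 1012
1 clip_1 0.35 [141, 313, 161, 102] [ 593. -247.] 5657
1 block_1_lug 0.97 [17, 219, 32, 45] [ 481. -430.] 853
 t18.2 [440.5  25.  160.7] [179.9   0.   90. ] F [0.8 0.1 0.1] w50.1
2 block_1 0.66 [126, 142, 43, 65] [411. -25.] 1978
2 block_1 0.66 [357, 146, 57, 70] [423. 211.] 1286
2 clip_1 0.82 [356, 145, 56, 71] [424. 210.] 1212
2 clip_1 0.79 [4, 143, 7, 47] [ 390. -270.] 326
2 clip_1 0.75 [203, 157, 51, 74] [433.  81.] 1380
2 clip_1 0.4 [75, 287, 140, 91] [ 602. -176.] 8971
 t19.9 [460.5 185.1 160.7] [179.9  -0.   90. ] F [-0.8 -0.1  0.7] w49.7
```

View pics/objs.png

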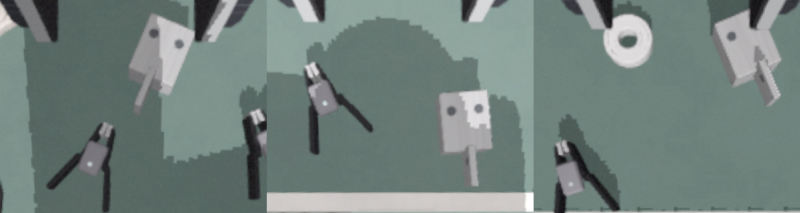

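```bash
cat >> h.py <<'E'
from scipy.optimize import differential_evolution
def line(a,b,n=30): return np.linspace(a,b,n)
def poly(*v): return np.concatenate([line(v[i],v[(i+1)%len(v)]) for i in range(len(v))])
BLOCK=np.concatenate([poly([-22,-18,26],[22,-18,26],[22,18,26],[-22,18,26]),line([-22,-2.5,38],[-48,-2.5,38]),line([-22,2.5,38],[-48,2.5,38]),line([-48,-2.5,38],[-48,2.5,38],10)])
def fit(im,T,P,x,y,yaw,r=15,ry=20,dz=2.5,blur=1.0):
    g=cv2.GaussianBlur(cv2.cvtColor(im,cv2.COLOR_RGB2GRAY),(0,0),blur).astype(np.float32)
    G=np.minimum(np.hypot(cv2.Sobel(g,cv2.CV_32F,1,0),cv2.Sobel(g,cv2.CV_32F,0,1)),90)
    def cost(q):
        c,s=np.cos(q[2]),np.sin(q[2]);X=P@np.array([[c,s,0],[-s,c,0],[0,0,1]])+[q[0],q[1],dz]
        p=w_proj(T,X).astype(np.float32)
        return -cv2.remap(G,p[:,:1],p[:,1:],cv2.INTER_LINEAR,borderMode=cv2.BORDER_CONSTANT).mean()
    a=np.radians(yaw);w=np.radians(ry)
    res=differential_evolution(cost,[(x-r,x+r),(y-r,y+r),(a-w,a+w)],seed=1,tol=1e-6,maxiter=150,popsize=25)
    return res.x[0],res.x[1],np.degrees(res.x[2]),-res.fun
def overlay(im,T,P,q,dz=2.5):
    c,s=np.cos(np.radians(q[2])),np.sin(np.radians(q[2]));X=P@np.array([[c,s,0],[-s,c,0],[0,0,1]])+[q[0],q[1],dz]
    im=im.copy()
    for u,v in w_proj(T,X).round().astype(int):
        if 0<=u<640 and 0<=v<400: im[v,u]=[255,0,0]
    return im
E
python3 - <<'E'
from h import *
V=[]
for i,x,y,a in((0,483,-435,24),(1,413,-30,5),(2,497,159,-20)):
    d=np.load(f"look{i}.npz");q=fit(d["im"],d["T"],BLOCK,x,y,a);print(i,np.round(q,1))
    V.append(ortho(overlay(d["im"],d["T"],BLOCK,q),d["T"],q[:2],26,(40,33),4))
cv2.imwrite("pics/fitb.png",np.hstack(V)[:,:,::-1])
E
```

```text
0 [ 489.7 -433.9   22.2   79.7]
1 [417.9 -26.9   5.2  84.6]
2 [504.2 159.4 -22.9  81.7]
```

View pics/fitb.png

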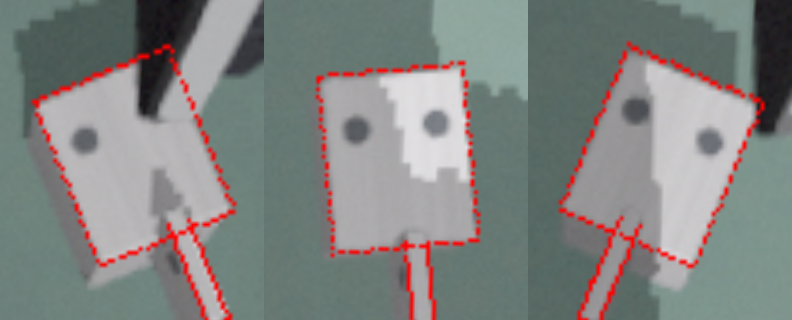

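```bash
cat >> h.py <<'E'
def hop(c,yaw,z=170):
    p=get_obs()["tcp_pos"]
    if p[2]<z-5: move_l([p[0],p[1],z],speed=200)
    goto([*c,z],down(yaw))
def pick_block(x,y,a):
    grip(62,60); hop([x,y],a+90,150); move_l([x,y,105],speed=150); wait(.15)
    im,T=look(); q=fit(im,T,BLOCK,x,y,a,8,8); print("refit",np.round(q,1))
    if abs(q[0]-x)<6 and abs(q[1]-y)<6 and q[3]>55: x,y,a=q[:3]
    else: print("refit doubtful"); return False
    goto([x,y,100],down(a+90)); move_l([x,y,10.5],speed=100); st("down"); grip(20,60); st("closed")
    return True
def place(k,z0=20.,off=(0,0)):
    "k: -1 pocket3, 0 pocket2, +1 pocket1"
    c=nest(0,85*k); yaw=NA+90; f0=F()[2]
    for ox,oy in [off,(1.5,0),(-1.5,0),(0,1.2),(0,-1.2),(3,0),(-3,0),(1.5,1.2),(-1.5,-1.2),(1.5,-1.2),(-1.5,1.2)]:
        t=c+[ox,oy]
        for z in np.arange(34,z0-.5,-2):
            move_l([*t,z],down(yaw),speed=40); s=get_obs(); f=s["wrist_force"][2]-f0
            if f>8: break
        print("off",ox,oy,"z",z,s["tcp_pos"].round(1),"f%.1f"%f)
        if s["tcp_pos"][2]<22.5: return True
        move_l([*t,36],speed=60)
    return False
E
python3 - <<'E'
from h import *
if pick_block(504.2,159.4,-22.9):
    p=get_obs()["tcp_pos"]; move_l([*p[:2],60],speed=100); st("lift")
    move_l([p[0]-35,p[1]-40,80],speed=150)
    goto([500,nest(0,85)[1],80],down(NA+90)); move_l([*nest(0,85),60],speed=150); wait(.2); st("over")
    im,T=look(); cv2.imwrite("pics/over1.png",im[:,:,::-1]); np.savez("over1.npz",im=im,T=T)
E
```

```text
refit [505.8 159.  -23.4  81.4]
down t22.6 [506.6 159.1  11.2] [179.9  -0.   66.7] F [0.6 0.7 0.2] w62.1
closed t22.9 [507.  159.2  11.7] [ 1.799e+02 -1.000e-01  6.670e+01] F [ 0.2 -0.2  4.2] w34.4
lift t23.6 [506.3 159.   59.5] [-179.9    0.    66.6] F [ 0.2  0.4 -3.3] w34.4
over t26.0 [ 585.  -115.4   60. ] [-180.    -0.    89.2] F [-0.5  0.3 -2.9] w34.3
```

Run:
```python
from h import *
d=np.load("over1.npz")
for dz in(48,50,52): print(dz,np.round(fit(d["im"],d["T"],BLOCK,585,-115.5,NA,8,8,dz),1))
print(nest(0,85), place(1)); st()
```

```text
48 [ 585.2 -115.    -0.6   71.6]
50 [ 584.4 -115.2   -0.8   74.5]
52 [ 583.2 -115.5   -1.2   70.7]
off 0 0 z 20.0 [ 585.9 -115.6   21.7] f9.4
[ 585.80161916 -115.60849389] True
 t28.6 [ 585.9 -115.6   21.7] [-179.9   -0.    89.2] F [-4.5  0.6  6.6] w34.1
```

Run:
```python
from h import *
def rel():
    grip(48); p=get_obs()["tcp_pos"]; move_l([*p[:2],110],speed=150)
rel()
for k,(b) in((0,(417.9,-26.9,5.2)),(-1,(489.7,-433.9,22.2))):
    if not pick_block(*b): break
    p=get_obs()["tcp_pos"]; move_l([*p[:2],60],speed=100); st("lift")
    c=nest(0,85*k)
    w=[500,c[1]] if k<0 else [480,c[1]]
    move_l([p[0]-10,p[1]+(25 if k<0 else 0),85]);goto([*w,85],down(NA+90)); move_l([*c,60],speed=150); wait(.2); st("over")
    im,T=look(); q=fit(im,T,BLOCK,*c,NA,8,8,50); print("in hand",np.round(q,1),"want",c.round(1))
    w=get_obs()["grip_width"]
    if w<30 or not place(k): print("FAIL");break
    rel()
c=nest(0,0); hop([530,c[1]],90,170); wait(.2)
im,T=look(); np.savez("chk.npz",im=im,T=T)
cv2.imwrite("pics/chk.png",ortho(im,T,(570,c[1]),36,(70,165),2.4)[:,:,::-1]); st()
```

```text
refit [418.6 -28.3   5.2  79.3]
down t33.0 [419.3 -28.4  11. ] [179.9   0.   95.2] F [-0.4 -0.2 -0.6] w62.1
closed t33.3 [419.7 -28.5  11.5] [179.9   0.   95.2] F [ 0.  -0.2  5.7] w34.3
lift t34.0 [418.8 -28.3  59.4] [-179.9   -0.    95.2] F [-0.1  0.  -4. ] w34.7
over t36.1 [ 583.9 -200.6   60.2] [-180.    -0.    89.2] F [ 0.   0.1 -3.9] w34.5
in hand [ 583.3 -200.5   -0.9   74.8] want [ 584.6 -200.6]
off 0 0 z 20.0 [ 584.7 -200.6   21.6] f8.5Traceback (most recent call last):
  File "<stdin>", line 6, in <module>
  File "h.py", line 61, in pick_block
    grip(62,60); hop([x,y],a+90,150); move_l([x,y,105],speed=150); wait(.15)
                 ~~~^^^^^^^^^^^^^^^^
  File "h.py", line 59, in hop
    goto([*c,z],down(yaw))
    ~~~~^^^^^^^^^^^^^^^^^^
station.Unreachable: the arm cannot take that pose within its joint ranges
```

```bash
sed -i 's/def pick_block(x,y,a):/def pick_block(x,y,a,h=90):/; s/a+90/a+h/g; s/def place(k,z0=20.,off=(0,0)):/def place(k,z0=20.,off=(0,0),h=90):/; s/yaw=NA+90/yaw=NA+h/' h.py
python3 - <<'E'
from h import *
def rel():
    grip(48); p=get_obs()["tcp_pos"]; move_l([*p[:2],110],speed=150)
k=-1;b=(489.7,-433.9,22.2)
c=nest(0,-85);print(solve_ik([*c,60],down(NA-90)),solve_ik([*b[:2],20],down(b[2]-90)))
if pick_block(*b,h=-90):
    p=get_obs()["tcp_pos"]; move_l([*p[:2],60],speed=100); st("lift")
    move_l([p[0]-10,p[1]+25,85]);goto([500,c[1],85],down(NA-90)); move_l([*c,60],speed=150); wait(.2); st("over")
    im,T=look(); np.savez("over3.npz",im=im,T=T)
    for dz in(48,50,52): print("in hand",np.round(fit(im,T,BLOCK,*c,NA,8,8,dz),1),"want",c.round(1))
E
```

```text
[-3.22697709e+01  2.58973185e+01  9.49605442e+01 -2.54444375e-14
  5.91421374e+01  5.85402291e+01] [-4.76843910e+01  2.95981063e+01  9.47142589e+01 -2.54444375e-14
  5.56876348e+01  2.01156090e+01]
refit [ 492.8 -435.2   22.5   81.3]
down t44.6 [ 493.4 -435.9   11.4] [-1.80e+02 -1.00e-01 -6.75e+01] F [ 0.5 -0.4 -0. ] w62.0
closed t44.9 [ 493.6 -436.1   11.9] [-1.799e+02 -1.000e-01 -6.750e+01] F [ 0.7 -0.1  3.8] w34.4
lift t45.6 [ 493.5 -436.    60.2] [-180.    -0.   -67.5] F [-0.9  0.4 -4.3] w34.3
over t47.5 [ 582.7 -285.9   60.3] [180.   -0.  -90.8] F [ 0.7  0.1 -2.3] w34.2
in hand [ 581.6 -286.1   -0.7   63.7] want [ 583.4 -285.6]
in hand [ 582.6 -286.2   -0.9   54. ] want [ 583.4 -285.6]
in hand [ 590.6 -286.3   -0.8   50.4] want [ 583.4 -285.6]
```

Run:
```python
from h import *
ok=place(-1,off=(2,0),h=-90); st()
if ok:
    grip(48); st(); p=get_obs()["tcp_pos"]; move_l([*p[:2],140],speed=150)
    c=nest(0,0); hop([530,c[1]],90,170); wait(.2)
    im,T=look(); np.savez("chk.npz",im=im,T=T)
    for k in(1,0,-1): print(np.round(fit(im,T,BLOCK,*nest(0,85*k),NA,8,8,12.5),1),nest(0,85*k).round(1))
    cv2.imwrite("pics/chk.png",ortho(im,T,(570,c[1]),36,(70,165),2.4)[:,:,::-1]); st()
```

```text
off 2 0 z 20.0 [ 585.4 -285.6   21.9] f10.6
 t50.1 [ 585.4 -285.6   21.9] [180.    0.  -90.8] F [-3.8  1.9  6.9] w34.3
 t50.4 [ 585.8 -285.9   20.3] [-179.9   -0.   -90.8] F [ 0.6 -0.4 -0.3] w48.0
[ 582.7 -116.2    1.4   72.6] [ 585.8 -115.6]
[ 576.6 -200.9   -0.9   75.2] [ 584.6 -200.6]
[ 581.8 -286.3   -2.6   73.4] [ 583.4 -285.6]
 t54.5 [ 530.  -200.7  170. ] [180.   0.  90.] F [-0.2  0.6  0.5] w48.1
```

View pics/chk.png

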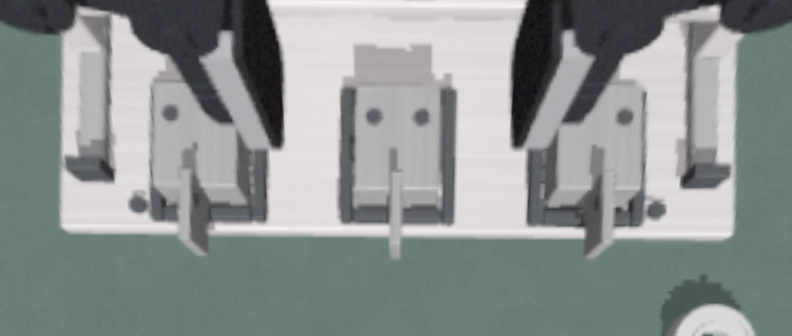

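Run:
```python
from h import *
g=nest(54.5,0)
grip(50,40); hop(g,NA,160); move_l([*g,54],speed=100); grip(0,40); st("gripped")
wait(.2); f0=F(); x0=get_obs()["tcp_pos"][:2]; d=-np.array([CA,SA])
for k in [3,6]+list(range(7,14)):
    move_l([*(x0+d*4*k),54],speed=60); s=get_obs(); f=(s["wrist_force"]-f0)[:2]@d
    print(4*k,round(float((s["tcp_pos"][:2]-x0)@d),1),round(float(f),1))
    if f<-14: break
st("end"); grip(50); move_l([*get_obs()["tcp_pos"][:2],150],speed=200); st()
```

```text
gripped t57.8 [ 639.1 -201.6   54.9] [180.    0.   -0.8] F [-2.4  0.3  4.2] w11.3
12 12.1 -2.1
24 24.6 -2.6
28 28.3 -3.7
32 32.3 -3.2
36 36.5 -3.7
40 40.0 -5.1
44 40.1 -15.6
end t60.0 [ 599.  -201.1   54.8] [179.9  -0.6  -0.9] F [12.6  1.5 -1.5] w11.2
 t61.1 [ 593.3 -200.6  149.3] [-1.8e+02  1.0e-01 -8.0e-01] F [-0.2  0.1  0.2] w50.2
```

Run:
```python
from h import *
c=(436,77)
grip(75,40); hop(c,112,170); move_l([*c,115],speed=200); wait(.2)
im,T=look(); np.savez("clipB.npz",im=im,T=T); st()
POD=poly([-12,-8,25],[12,-8,25],[12,8,25],[-12,8,25])
q=fit(im,T,POD,*c,22,12,25); print(np.round(q,1))
HD=np.concatenate([POD,line([-41,-25,18],[-6,-11,18]),line([-41,25,18],[-6,11,18])])
q2=fit(im,T,HD,*c,22,12,25); print(np.round(q2,1))
a=np.hstack([ortho(im,T,q[:2],18,(60,45),4),ortho(overlay(im,T,HD,q2),T,q[:2],18,(60,45),4)])
cv2.imwrite("pics/clipB.png",a[:,:,::-1])
```

```text
t63.7 [437.5  76.9 116.6] [1.798e+02 1.000e-01 1.120e+02] F [-0.   0.4 -0.1] w75.1
[440.   79.4  22.6  80.2]
[442.4  80.3  23.2  81.3]
```

View pics/clipB.png

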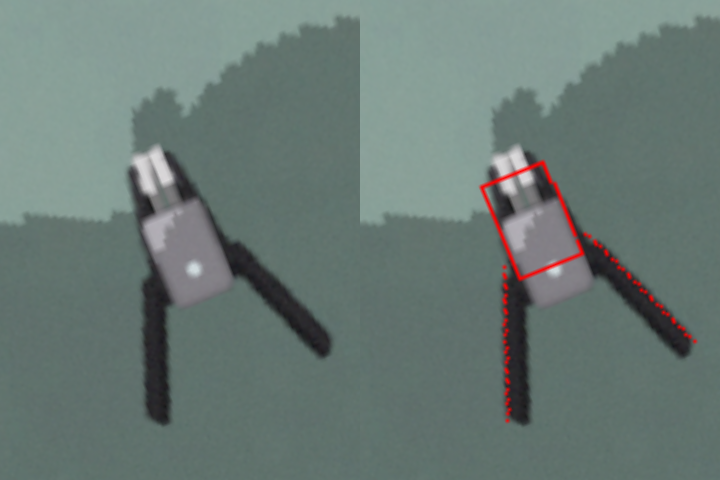

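```bash
cat >> h.py <<'E'
CLIP=np.concatenate([poly([-10.7,-8,15.5],[10.5,-8,15.5],[10.5,8,15.5],[-10.7,8,15.5]),line([-38,-24.6,15.5],[-5,-12.7,15.5],45),line([-38,24.6,15.5],[-5,12.7,15.5],45)])
E
python3 - <<'E'
from h import *
d=np.load("clipB.npz");im,T=d["im"],d["T"]
q=fit(im,T,CLIP,438,76.5,21,8,12); print(np.round(q,1))
V=[ortho(overlay(im,T,CLIP,q),T,q[:2],18,(45,32),4)]
for i,x,y,a in((2,429,210,-23),(0,394,-303,24)):
    e=np.load(f"look{i}.npz"); q=fit(e["im"],e["T"],CLIP,x,y,a,12,15); print(i,np.round(q,1))
    V.append(ortho(overlay(e["im"],e["T"],CLIP,q),e["T"],q[:2],18,(45,32),4))
cv2.imwrite("pics/clips.png",np.hstack(V)[:,:,::-1])
E
```

```text
[441.9  80.2  23.7  83. ]
2 [432.6 207.  -22.7  82.5]
0 [ 398.7 -300.5   23.1   82.4]
```

View pics/clips.png

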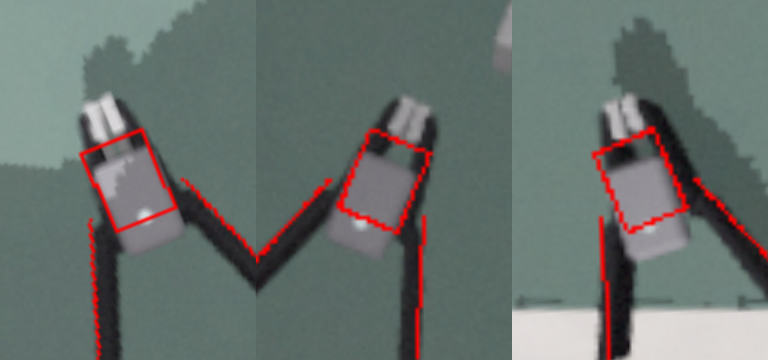

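```bash
cat >> h.py <<'E'
def clip_pick(q,h=90):
    "q: raw CLIP fit (fit slides 6 mm forward of pivot); squeeze 25 mm behind pivot"
    x,y,a=q; u=np.array([np.cos(np.radians(a)),np.sin(np.radians(a))]); g=np.array([x,y])-31*u
    grip(66,40); hop(g,a+h,120); move_l([*g,3.5],speed=120); st("down"); grip(15,40); st("squeezed")
    move_l([*g,50],speed=80)
E
python3 - <<'E'
from h import *
clip_pick((441.9,80.2,22.8)); st()
c=nest(-38-23-25-50,85); goto([*c,80],down(NA+90)); wait(.2); st()
im,T=look(); np.savez("handB.npz",im=im,T=T)
print(solve_ik([*nest(-86,85),30],down(NA+90)))
cv2.imwrite("pics/handB.png",cv2.resize(im[40:320,170:470],None,fx=2,fy=2)[:,:,::-1])
E
```

```text
down t65.4 [414.2  68.2   4.1] [179.9   0.  112.8] F [-0.5  0.2 -0. ] w66.1
squeezed t65.8 [415.1  68.    5.4] [1.798e+02 1.000e-01 1.128e+02] F [-1.7 -0.3  8.6] w21.9
 t66.5 [412.9  68.2  49.8] [-180.    -0.   112.8] F [ 0.7  0.4 -1. ] w22.4
 t67.5 [ 449.  -111.9   79.2] [-1.799e+02 -1.000e-01  8.930e+01] F [-0.2  0.4 -0.3] w22.0
[-2.07380877e+01  1.45630647e+01  1.14598096e+02 -2.54444375e-14
  5.08388392e+01 -1.09928088e+02]
```

View pics/handB.png

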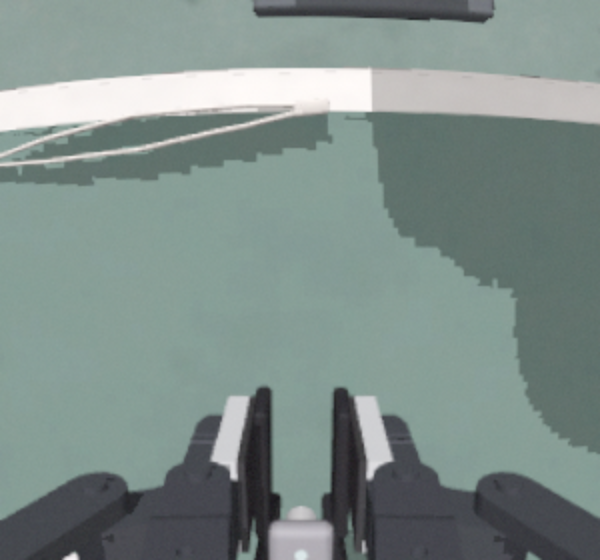

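Run:
```python
from h import *
d=np.load("handB.npz");T=d["T"]; s=get_obs()["tcp_pos"]; print(s)
for z in(92,95): print(z,w_px(T,[[302.5,235],[340,235],[170+301/2,40+555/2],[170+301/2,300]],z).round(1))
cv2.imwrite("pics/handB2.png",cv2.resize(d["im"][200:400,240:400],None,fx=3,fy=3,interpolation=cv2.INTER_CUBIC)[:,:,::-1])
```

```text
[ 449.26795435 -112.10119807   79.42654958]
92 [[ 433.3 -119.8]
 [ 433.5 -103. ]
 [ 479.4 -112.2]
 [ 468.4 -112.1]]
95 [[ 432.1 -119.6]
 [ 432.3 -103.2]
 [ 477.2 -112.2]
 [ 466.4 -112.1]]
```

View pics/handB2.png

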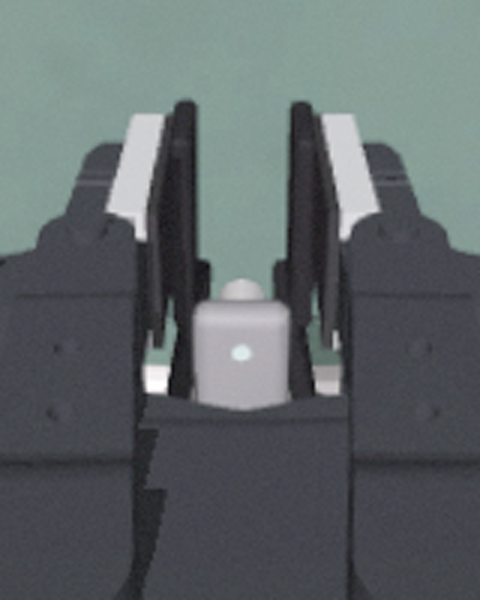

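```bash
cat >> h.py <<'E'
def clip_on(k,h=90,x=-84.5,z=31.,cam=True):
    move_l([*nest(-135,85*k),z],down(NA+h),speed=120); wait(.1); f0=F()
    for a in(-118,-110,-104,-98,-93,-88,x):
        move_l([*nest(a,85*k),z],speed=60); f=F()-f0
        if np.linalg.norm(f)>9: print("contact at",a,f.round(1)); return False
    st("on"); print("f",f.round(1))
    grip(56,40); wait(.3); st("released")
    move_l([*nest(x,85*k),110],speed=120); st("clear")
    return True
E
python3 - <<'E'
from h import *
if clip_on(1):
    c=nest(-80,85); move_l([*nest(-110,85),130]); wait(.2)
    im,T=look(); np.savez("on1.npz",im=im,T=T)
    cv2.imwrite("pics/on1.png",np.hstack([ortho(im,T,nest(-50,85),44,(70,50),4), cv2.resize(get_image("scene")[150:270,290:450],None,fx=2.5,fy=4.667)[:560]])[:,:,::-1])
E
```

```text
on t70.2 [ 498.3 -113.8   29.9] [-1.796e+02 -1.000e-01  8.920e+01] F [-6.5 -0.4  2.1] w21.9
f [-6.7 -0.7  1.2]
released t70.9 [ 501.4 -114.4   31. ] [180.    0.   89.2] F [0.4 1.  0.1] w56.0
clear t71.7 [ 500.7 -114.2  109.4] [-179.9   -0.    89.2] F [-0.7  0.8 -0.3] w55.9
```

View pics/on1.png

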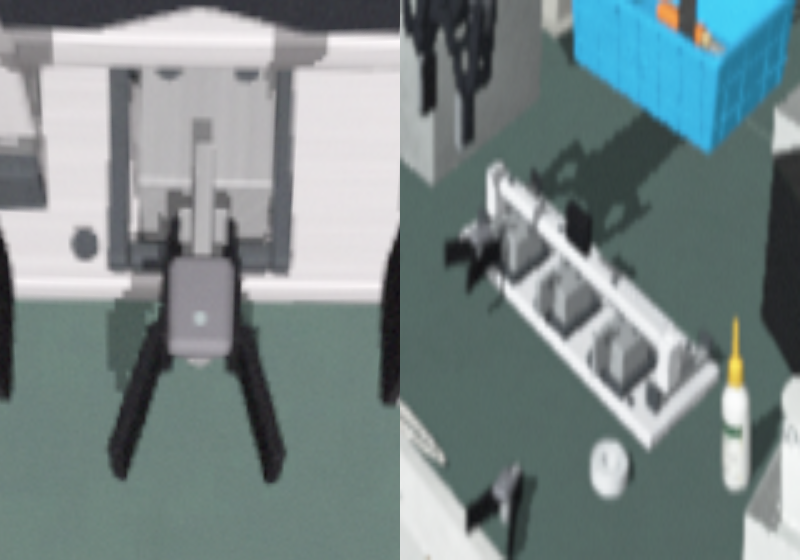

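Run:
```python
from h import *
q0=(432.6,207,-22.7)
grip(66,40); hop(q0[:2],q0[2]+90,170); move_l([*q0[:2],115],speed=200); wait(.2)
im,T=look(); q=fit(im,T,CLIP,*q0,14,12); print(np.round(q,1)); np.savez("clipA.npz",im=im,T=T)
if q[3]>65 and np.hypot(q[0]-q0[0],q[1]-q0[1])<6:
    clip_pick(q[:3]); st()
    goto([*nest(-136,0),90],down(NA+90)); wait(.2)
    im,T=look(); np.savez("handA.npz",im=im,T=T); st("carried")
else: st("doubt")
cv2.imwrite("pics/handA.png",cv2.resize(im[200:400,240:400],None,fx=2,fy=2,interpolation=cv2.INTER_CUBIC)[:,:,::-1])
```

```text
[433.6 207.  -23.3  81.6]
down t76.5 [406.  219.5   4.1] [ 1.799e+02 -1.000e-01  6.670e+01] F [ 0.2 -0.1  0.9] w66.2
squeezed t77.0 [406.8 220.    5.5] [ 1.799e+02 -1.000e-01  6.670e+01] F [-0.7 -0.4  8. ] w22.5
 t77.7 [404.8 219.2  49.8] [-180.     0.    66.7] F [-0.3  0.3 -0.3] w22.2
carried t79.5 [ 448.8 -197.9   89.9] [-180.    -0.    89.3] F [ 0.6  1.  -0.3] w22.0
```

View pics/handA.png

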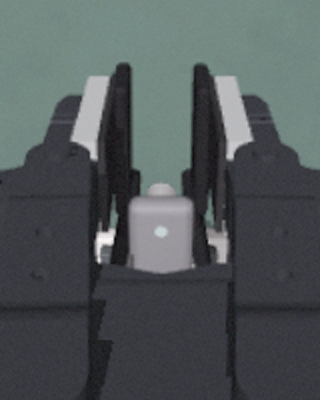

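Run:
```python
from h import *
if clip_on(0,x=-86.5):
    q0=(398.7,-300.5,23.1)
    move_l([*nest(-110,0),150])
    grip(66,40); hop(q0[:2],q0[2]-90,170); move_l([*q0[:2],115],speed=200); wait(.2)
    im,T=look(); np.savez("clipC.npz",im=im,T=T)
    q=fit(im,T,CLIP,*q0,14,12); print(np.round(q,1)); 
    cv2.imwrite("pics/clipC.png",np.hstack([ortho(overlay(im,T,CLIP,q),T,q0[:2],18,(60,45),4),ortho(im,T,q0[:2],18,(60,45),4)])[:,:,::-1])
```

```text
on t82.2 [ 497.7 -199.2   30.9] [-179.9   -0.    89.2] F [-1.8 -0.3 -0.1] w22.1
f [-1.4 -0.3  1. ]
released t83.0 [ 498.1 -199.4   31. ] [180.    0.   89.2] F [ 0.7 -0.4 -0.7] w55.6
clear t83.8 [ 497.5 -199.1  109.3] [-179.9   -0.    89.2] F [ 0.2 -0.4  0.6] w55.8
[ 401.6 -300.7   17.8   79.4]
```

View pics/clipC.png

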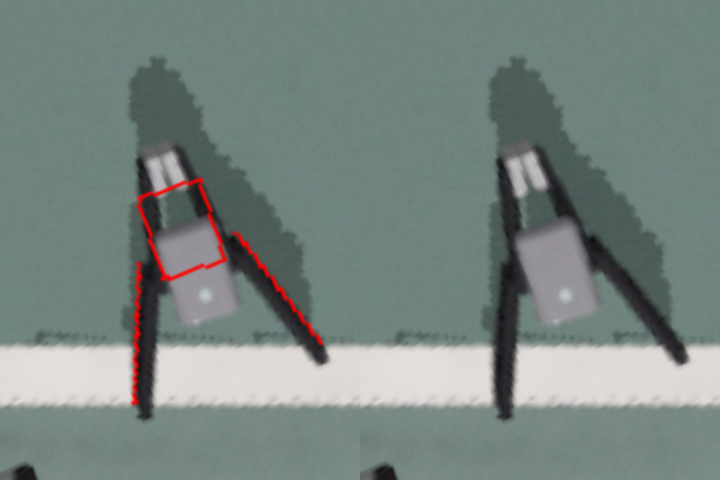

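Run:
```python
from h import *
clip_pick((399.7,-302.5,19.5),h=-90)
goto([*nest(-136,-85),90],down(NA-90)); wait(.2); st("carried")
im,T=look(); np.savez("handC.npz",im=im,T=T)
cv2.imwrite("pics/handC.png",cv2.resize(im[120:400,220:420],None,fx=2,fy=2,interpolation=cv2.INTER_CUBIC)[:,:,::-1])
```

```text
down t89.1 [ 371.1 -313.4    4.2] [-1.80e+02 -1.00e-01 -7.05e+01] F [ 0.8 -0.3  0.9] w66.3
squeezed t89.6 [ 371.8 -314.6    5.9] [-179.9   -0.2  -70.5] F [-1.8  0.6  9. ] w22.1
carried t91.0 [ 445.6 -283.3   88.6] [ 1.799e+02  1.000e-01 -9.080e+01] F [ 0.4 -1.   0.6] w21.9
```

View pics/handC.png

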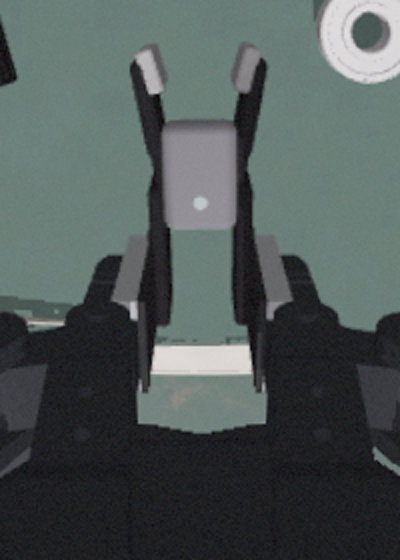

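Run:
```python
from h import *
T=np.load("handC.npz")["T"]; print(w_px(T,[[220+148/2,120+46/2],[220+252/2,120+46/2]],103).round(1))
if clip_on(-1,h=-90,x=-86.5):
    move_l([*nest(-110,-85),160]); c=nest(-110,0); hop(c,90,160); wait(.2)
    im,T=look(); np.savez("final.npz",im=im,T=T)
    s=get_image("scene")[165:285,270:430]
    a=ortho(im,T,nest(-45,0),44,(60,150),2.6); b=cv2.resize(s,(373,280)); 
    t=cv2.resize(get_image("top")[165:225,260:390],(407,188)); b2=np.zeros((280,a.shape[1],3),np.uint8); b2[:,:373]=b; b2[:188,373:]=t[:,:a.shape[1]-373]
    cv2.imwrite("pics/final.png",np.vstack([a,b2])[:,:,::-1])
```

```text
[[ 503.8 -273.4]
 [ 503.5 -294.7]]
on t93.8 [ 496.2 -284.1   30.7] [179.9   0.  -90.8] F [-2.5  0.   0.5] w22.1
f [-3.4  0.8 -0.2]
released t94.5 [ 497.  -284.4   31. ] [-180.    -0.   -90.8] F [-0.4 -0.7 -0.2] w55.5
clear t95.3 [ 496.3 -284.   109.3] [179.9   0.  -90.8] F [-0.7 -0.5 -0.5] w55.9
```

View pics/final.png

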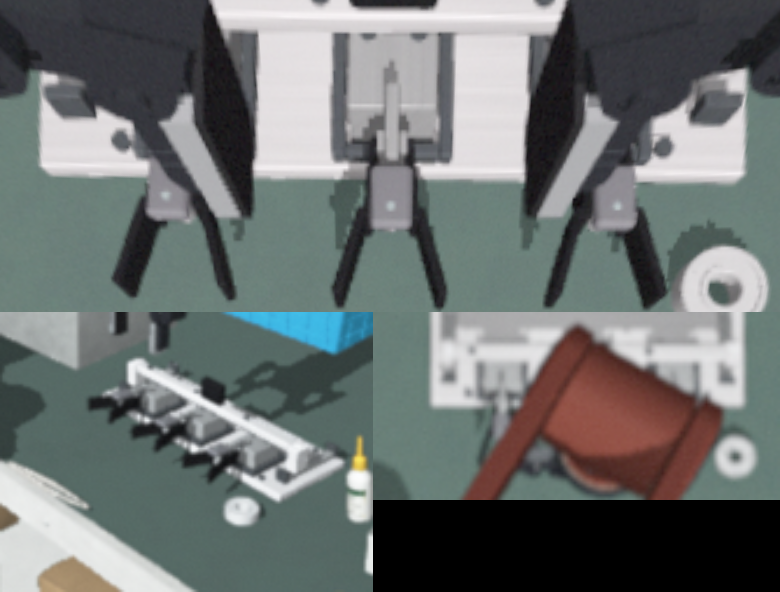

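Run:
```python
from h import *
p=get_obs()["tcp_pos"]; move_l([p[0]-30,p[1],260]); goto([420,150,280],down(90)); wait(.3); st()
t=get_image("top")[150:230,260:390]; s=get_image("scene")[170:270,270:430]
cv2.imwrite("pics/end.png",np.vstack([cv2.resize(t,(520,320),interpolation=cv2.INTER_CUBIC),cv2.resize(s,(520,270),interpolation=cv2.INTER_CUBIC)])[:,:,::-1])
```

```text
t101.2 [420.3 149.3 279.9] [-180.     0.    89.9] F [ 0.5 -0.7 -0.4] w56.3
```

View pics/end.png

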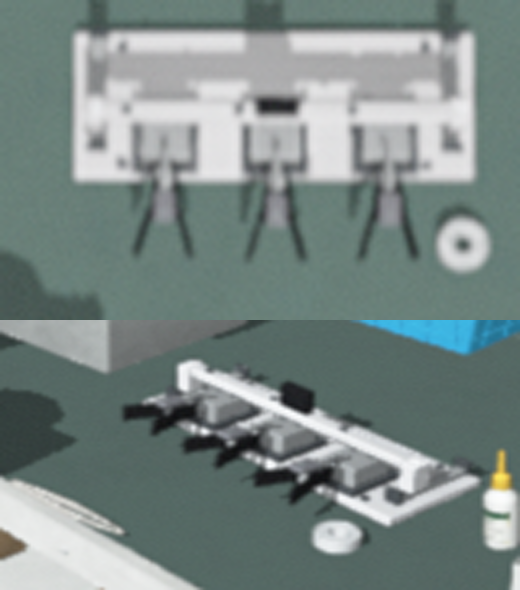

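All three blocks sit in their pockets under the bar. Each lug carries a straight clip, and the bearing, tweezers and bottle look undisturbed.

```bash
python3 -c "
from station import *
print(sign_off())"
```

```text
the job is handed in; nothing more can be done
None
```

The job is done and handed in at about 101 s of the 210 s allowed. All three blocks were present.

**What I did**
- **Carriage back:** I drew it to the rear stop, confirmed by the force rise.
- **Blocks:** I seated all three in their pockets with the lugs pointing out over the front.
- **Carriage home:** I pushed it to the front stops. It travelled the full 40.0 mm and the stop force rose.
- **Clips:** I squeezed one clip for each block and let it close on that block's lug.

**Last checks**
- **Pictures:** The top and scene pictures, taken with the arm away, show three blocks under the bar. The clips are in line with their lugs, and the bearing, tweezers and bottle are where they were. I did not recheck the tin, nut, hex key or spool afterwards.
- **Seating height:** All three blocks released with the tool 21.6–21.9 mm above the bench, as expected for blocks flat on the pocket floor.

**Checks that disagreed or were weak**
- **Block fits after placing:** These scattered by up to 8 mm because the fingers hid parts of the blocks. I relied on the placing heights and the pictures instead.
- **Clip image fit:** It sat about 6 mm forward of the true pivot, so I corrected for that by hand.
- **Clip 1:** It met a light contact of about 6.5 N at full depth, and its jaws sit roughly 2–3 mm deeper on the lug than nominal.
- **Clip level:** I judged it only by eye and from the gripping height.

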